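# Feed the clay stove with one slab from the fuel crate

## Robot

A 6-joint arm with a two-finger parallel gripper is mounted at the origin on the work surface. World frame = base frame: x ahead of the robot, y to its left, z up, the work surface at z = 0. Lengths are in m, angles in rad, forces in N, time in s.
With the tool pointing down it reaches from about 0.35 to 0.975 m from the base axis. Payload 4.9 kg.
Tool frame: the origin (TCP) lies midway between the tips of the shut fingers; the grasp point (between the pads) lies 19 mm behind it (ctrl.hold_point_z is the distance from the TCP to the grasp point, in m); z points along the fingers, y is the line along which they close (so a half turn about z gives the same grasp; the last joint's range is limited). The gripper opens to 85 mm and grips with 20 to 120 N. Pads are 22 mm wide; open, the fingers measure 114 mm over their backs; the gripper's body (76 mm by 85 mm) begins 54 mm behind the grasp point. The pads swing forward as they close: fully open they stand 13 mm farther back than shut.
Start: joints at [1.109, 0.053, 1.613, -0, 1.476, -0.119], TCP at [0.21, 0.589, 0.231] pointing down, gripper open.
Joint ranges: [-3.01, 3.01], [-1.01, 2.22], [0.06, 2.58], [-1.02, 4.17], [0.09, 2.62], [-3.14, 3.14]. Speed limits (rad/s): [2.57, 2.57, 3.14, 3.14, 3.14, 3.14].

## Interface

Orientations are given as a rotation vector (axis times angle).
In Python, from station import status, viewer, finish_job, ctrl gives the robot as it stands.
- The arm moves only by the shell command python3 -m jog 'ROWS' [FORCE]. ROWS is JSON, a list of rows, each a list of 7 numbers: the turn, a rotation vector about the tool's x, y, z each as a share of 5 degrees, from -1 to 1, then the shift along the tool's x, y, z each as a share of 30 mm, from -1 to 1, then the opening, from -1 (shut) to 1 (fully open). A call has 1 to 5 rows; each row shifts and turns the commanded pose from where the row before left it, along the tool's axes as they then stand; what a row does not reach is not made up. A row lasts 1/8 s, in which the tool goes at most 62.5 mm and 10.7 degrees, less where a joint would pass 70% of its speed; a pose out of reach is approached as far as the arm can. A call with a number of a shift or a turn outside -1 to 1 is refused whole. A call with a gripper value outside its range is refused whole. The fingers move at their own pace and stop on an object; FORCE is the grip in N (left out, the last holds). Time passes only in rows, so rows that do not move let the fingers close. It gives the time, the measured TCP pose, the force, the opening and the grip force at its end, in the units of the state.
- status.get_obs(): the state, without advancing time (a new reading comes with each control period).
- viewer.get_image(name): name is "side" or "top" or "wrist"; returns a dict with "img" (480x640x3 uint8, red, green, blue), "fovy" (degrees; the focal length in pixels is half the picture's height over the tangent of half this angle, whatever the lens; pixels are square), "cx", "cy" (the principal point, pixels), "distortion" ([k1, k2, p1, p2, k3] as OpenCV has them; the pictures are not rectified), "rvec" (rotation vector, rad) and "tvec" (3), from world to camera coordinates, as OpenCV has them. Camera axes: x right, y down, z forward; pixel columns grow to the right and rows downward; lengths in m; the calibration is good to about 2 mm. A picture is of the moment at which its call begins. There is no depth.
- finish_job(): hands the job in; it is judged then, once.
The state is a dict: "t": time; "q": joint angles; "dq": joint speeds; "effort": joint torques, N m; "tool_pos": TCP position; "tool_rot": TCP orientation; "contact_force": force on the tool from outside, world axes, zero at the start; "wrist_torque": the same for the moment, N m; "opening": finger opening in m; "grip_force": force on a finger pad.
Only numpy, scipy, OpenCV 4.12 (cv2) and the standard library are available. Lean on these libraries where they do the work, as an engineer would, in place of code of your own. Each camera call takes 0.05 s, during which the arm holds its last target. There are 200 camera calls.

## Task

The cold stove needs one piece of wood: the long slab standing on edge in the fuel crate. First move the wooden spatula that lies across the crate onto the bare shelf, then take out the long slab and lay it flat on the bare shelf and let go of it. Take it again by one end and feed it, lying flat, into the stove's low mouth until at least half of it is inside; leave the other fuel in the crate, and do not disturb the jarrito or the spoon.

Things in the scene. Friction and masses are not known exactly. Their poses are not given: they have to be found in the camera images.
- slab: Long wooden slab, 180 x 20 x 54 mm, 130 g. Origin at the centre of the solid; x along its length, y through its 20 mm thickness, z across its 54 mm width. Starts standing on edge (z up) along the crate's x, in one of two lanes 35 mm either side of the crate's middle. Either end may go first. On edge on the shelf it stays up; a light sideways push near its top tips it flat.
- slab_a (a point): Centre of the slab's +x end face, 90 mm from its middle.
- slab_b (a point): Centre of the slab's -x end face, 90 mm from its middle.
- spatula: Flat wooden spatula, 200 mm long along its x; handle 20 mm wide, 12 mm thick; blade at the +x end 60 mm long, 50 mm wide, 8 mm thick. Origin at the underside, midway along its length, z up; the centre of mass is some 15 mm nearer the blade. Starts lying across both long rims of the crate, over the slabs.
- crate: Fixed slatted wooden fuel crate, outside 272 mm (x) x 162 mm (y), walls 6 mm thick and 72 mm high, floor 8 mm thick. Origin at the centre of its underside, z up. Tops of the slabs in it are 62 mm above the shelf.
- short_slab: Short slab of the same wood and section, 110 x 20 x 54 mm, standing on edge in the other lane of the crate. Origin at its middle. Stays in the crate.
- lath: Thin lath 160 x 24 x 10 mm lying flat on the crate's floor between the slabs. Origin at the centre of its underside. Stays in the crate.
- cob: Dry corn cob, 110 mm long, 25 mm thick, lying across the crate's +x end on its floor. Origin at the centre of its underside. Stays in the crate.
- stove: Fixed clay stove, 240 mm deep (x), 260 mm wide, 165 mm high, griddle on top up to 179 mm. Origin at the centre of its underside, z up; own x points into the mouth, which is in its -x face (x = -120 mm) and faces roughly to the robot's left. In front of that face a sill ledge 260 mm wide and 30 mm high sticks out 40 mm.
- mouth (a point): Middle of the mouth's lower edge, in the plane of the stove's front face, on the sill, 30 mm above the shelf; axes as the stove (x into the stove). The opening is 120 mm wide (y) and 46 mm high (z), so the slab passes flat but not on edge; inside the sill runs on level for 200 mm to the back wall.
- jarrito: Clay mug, 84 mm across, 95 mm high, with a handle, standing on the shelf at the far side. Origin at the centre of its underside. Not to be disturbed.
- spoon: Steel spoon, 190 mm, lying on the shelf beyond the crate. Origin at its underside, about mid-length. Not to be disturbed.
Mind the look-alikes: they are no part of the job. Leave any orange, pink or white look-alike of the lath alone.

How it is judged:
On the way, in this order (a step that is already met when the one before it is completed fails the run):
1. the spatula lies flat on the bare shelf, off the crate, let go (height (world z) of spatula below 0.012 m and angle between spatula's own z axis and vertical below 0.15 rad and contact force between the fingers and spatula below 0.1 N and linear speed of spatula below 0.02 m/s and (x of spatula in the frame of crate above 0.136 m or x of spatula in the frame of crate below -0.136 m or y of spatula in the frame of crate above 0.081 m or y of spatula in the frame of crate below -0.081 m)), for 0.2 s.
2. the long slab lies flat on the bare shelf, let go and at rest (angle between the y axis of slab and the z axis of stove, either way round below 0.12 rad and height (world z) of slab below 0.014 m and contact force between the fingers and slab below 0.1 N and linear speed of slab below 0.02 m/s), for 0.2 s.
3. the slab, taken by one end (more than 35 mm from its middle), has its other end in the stove's mouth, lying flat (((x of slab_a in the frame of mouth above 0.005 m and y of slab_a in the frame of mouth between -0.06 and 0.06 m and z of slab_a in the frame of mouth between 0 and 0.046 m) or (x of slab_b in the frame of mouth above 0.005 m and y of slab_b in the frame of mouth between -0.06 and 0.06 m and z of slab_b in the frame of mouth between 0 and 0.046 m)) and contact force between the fingers and slab above 0.5 N and distance between the grasp point and slab above 0.035 m), for 0.1 s.
At the end, for the whole second after the job is handed in: The long slab lies flat (within 0.12 rad) on the stove's sill, one end at least 80 mm inside the mouth (90 mm is half of it), let go and at rest; the spatula lies flat on the shelf outside the crate, let go; the short slab, the lath and the cob are still inside the crate (all of step 1 and ((x of slab_a in the frame of mouth above 0.08 m and y of slab_a in the frame of mouth between -0.06 and 0.06 m and z of slab_a in the frame of mouth between 0 and 0.046 m) or (x of slab_b in the frame of mouth above 0.08 m and y of slab_b in the frame of mouth between -0.06 and 0.06 m and z of slab_b in the frame of mouth between 0 and 0.046 m)) and angle between the y axis of slab and the z axis of stove, either way round below 0.12 rad and contact force between the fingers and slab below 0.1 N and linear speed of slab below 0.02 m/s and z of slab in the frame of mouth between 0.003 and 0.02 m and x of short_slab in the frame of crate between -0.13 and 0.13 m and y of short_slab in the frame of crate between -0.075 and 0.075 m and z of each of short_slab, lath, cob in the frame of crate below 0.065 m and x of lath in the frame of crate between -0.13 and 0.13 m and y of lath in the frame of crate between -0.075 and 0.075 m and x of cob in the frame of crate between -0.13 and 0.13 m and y of cob in the frame of crate between -0.075 and 0.075 m); the robot touches nothing.
It fails at once if the jarrito is moved more than 40 mm or tipped (distance of jarrito from where it was at the start of the episode above 0.04 m or angle between jarrito's own z axis and vertical above 0.4 rad).
It fails at once if the spoon is moved more than 40 mm (distance of spoon from where it was at the start of the episode above 0.04 m).
It also fails if it takes over 72 s, if anything falls off the work surface, if the arm or the gripper's body presses on something with over 40 N, if the wrist force passes 120 N, or if a joint passes its speed limit or range.

## Working session

There is one attempt and no reset: what is moved stays moved. The work goes in short steps, Python scripts to look and compute and a shell command to move; the robot and the scene stay as the last step left them, time stands still between calls to the robot, and variables do not carry over. Pictures are saved under pics/ and viewed, at most 11 in all, crops included, and the job is handed in when it is done.

```bash
ls; mkdir -p pics; python3 - <<'E'
from station import status, viewer, ctrl
import cv2,json
o=status.get_obs(); print(o['t'],o['tool_pos'],o['tool_rot'],o['opening'],ctrl.hold_point_z)
for n in ['top','side']:
    d=viewer.get_image(n); cv2.imwrite(f'pics/{n}0.png',d['img'][:,:,::-1]); print(n,{k:v for k,v in d.items() if k!='img'})
E
```

```text
pics
0.0 [0.20981981 0.58808059 0.23005839] [-5.35760985e-01 -3.09498807e+00  3.06416288e-03] 0.08546791724558106 0.0187
top {'fovy': 53.26642903428453, 'cx': 313.7828189940183, 'cy': 242.2854999334472, 'distortion': array([0.0029201, 0.       , 0.       , 0.       , 0.       ]), 'rvec': array([ 2.13466989, -2.19254908,  0.10122341]), 'tvec': array([0.17624739, 0.51594002, 1.14515328])}
side {'fovy': 48.54646248473969, 'cx': 315.2417921669914, 'cy': 243.3822007969785, 'distortion': array([0.0062626, 0.       , 0.       , 0.       , 0.       ]), 'rvec': array([ 2.30420828, -0.33390147,  0.15283898]), 'tvec': array([-0.44512587,  0.24439564,  1.08090625])}
```

View pics/top0.png

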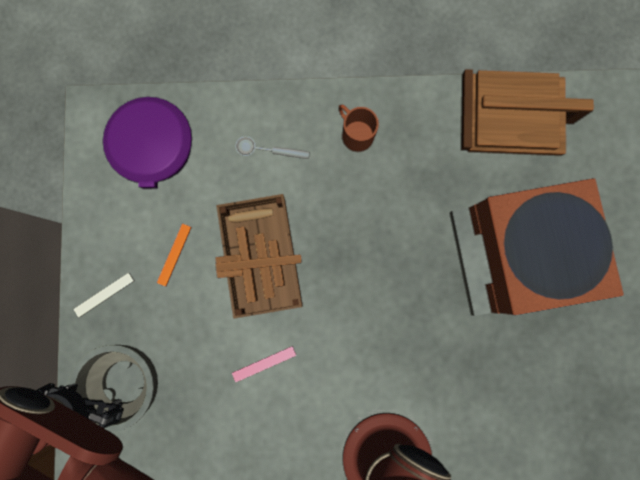

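View pics/side0.png

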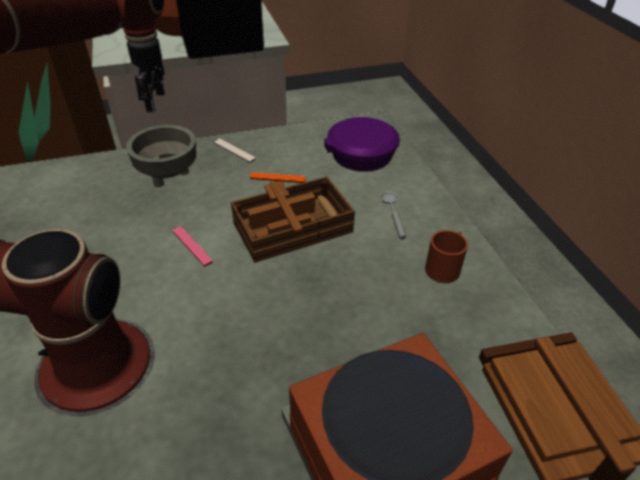

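The top view shows the crate with corners near (218,206), (284,196), (302,306) and (235,318). The spatula lies across it from (216,267) to (301,260), with its blade on the left. The stove's sill is at (451,212)–(474,314). The white (103,295), orange (174,255) and pink (264,364) bars are the look-alikes. The side view agrees with this layout.

Next is an enlarged crop of the crate and the sill.

```bash
cat > h.py <<'E'
import numpy as np,cv2
from station import status,viewer
from scipy.spatial.transform import Rotation as R
def load(n):
    d=viewer.get_image(n); d['K']=np.array([[240/np.tan(np.radians(d['fovy']/2)),0,d['cx']],[0,240/np.tan(np.radians(d['fovy']/2)),d['cy']],[0,0,1.]]); return d
def ray(d,px,z):
    u=cv2.undistortPoints(np.array(px,float).reshape(-1,1,2),d['K'],d['distortion']).reshape(-1,2)
    Rm=cv2.Rodrigues(d['rvec'])[0]; c=-Rm.T@d['tvec']; v=np.c_[u,np.ones(len(u))]@Rm
    return c+v*((np.array(z)-c[2])/v[:,2])[:,None]
def proj(d,P): return cv2.projectPoints(np.array(P,float).reshape(-1,1,3),d['rvec'],d['tvec'],d['K'],d['distortion'])[0].reshape(-1,2)
E
python3 - <<'E'
from h import *
im=cv2.imread('pics/top0.png')
a=cv2.resize(im[190:325,205:310],None,fx=4.4,fy=4.4,interpolation=2)
b=cv2.resize(im[190:325,440:500],None,fx=4.4,fy=4.4,interpolation=2)
cv2.imwrite('pics/crop.png',np.hstack([a,b]))
d=load('top')
def p(n,px,z): print(n,ray(d,px,[z]*len(px)).round(4).tolist())
p('crate',[(218,206),(284,196),(302,306),(235,318)],.072)
p('spat',[(216,267),(301,260)],.084)
p('sill',[(451,212),(474,314)],.03)
E
```

```text
crate [[0.6089, 0.3877, 0.072], [0.6286, 0.23, 0.072], [0.3677, 0.1933, 0.072], [0.3441, 0.3496, 0.072]]
spat [[0.4631, 0.3907, 0.084], [0.4741, 0.1927, 0.084]]
sill [[0.5857, -0.1761, 0.03], [0.3369, -0.2172, 0.03]]
```

View pics/crop.png

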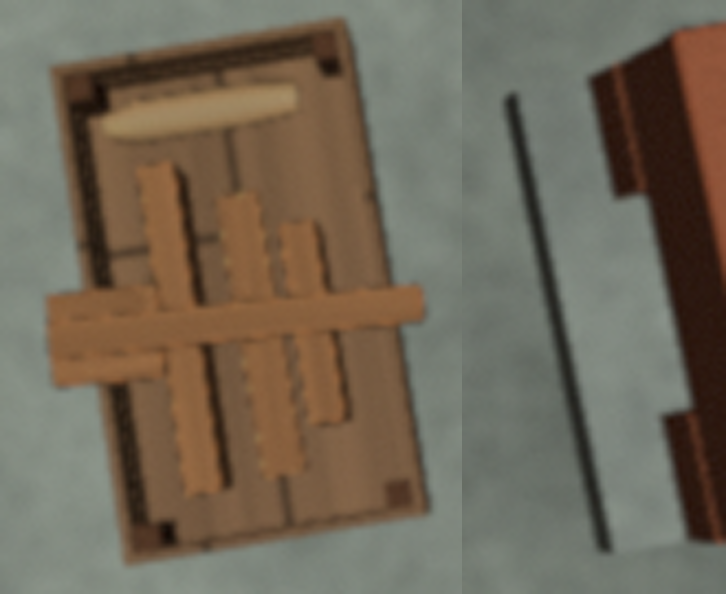

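The crop shows three pieces of wood in the crate. The left one, from (155,165) to (208,495), is the longest and stands tall. The right one, from (300,222) to (330,420), is shorter. The middle one, from (240,195) to (283,475), is low and flat, so it is the lath. The longest is the slab. The mouth's foot corners are at crop (615,195) and (662,412).

```bash
python3 - <<'E'
from h import *
from scipy.optimize import least_squares
d=load('top')
f=lambda c:(np.array(c,float)/4.4+[205,190]); g=lambda c:((np.array(c,float)-[462,0])/4.4+[440,190])
def p(n,px,z):
    r=ray(d,px,[z]*len(px)); v=r[1]-r[0]; print(n,r.round(4).tolist(),'len',np.linalg.norm(v).round(4),'ang',np.degrees(np.arctan2(v[1],v[0])).round(1),'mid',r[:2].mean(0).round(4))
p('slab',f([(208,495),(155,165)]),.062)
p('short',f([(330,420),(300,222)]),.062)
p('lath',f([(283,475),(240,195)]),.018)
p('spat',f([(424,303),(50,340)]),.084)
p('cob',f([(300,95),(103,125)]),.025)
def fit(px,M):
    M=np.array(M)
    def res(s):
        c,n=np.cos(s[2]),np.sin(s[2]); W=M@np.array([[c,n,0],[-n,c,0],[0,0,1]])+[s[0],s[1],0]; return (proj(d,W)-px).ravel()
    return res
px=np.vstack([g([(510,95),(605,550),(615,195),(662,412)]),[(489,197),(512,314),(596,180),(622,298)]])
M=[(-.16,.13,.03),(-.16,-.13,.03),(-.12,.06,.03),(-.12,-.06,.03),(-.12,.13,.165),(-.12,-.13,.165),(.12,.13,.165),(.12,-.13,.165)]
r=fit(px,M); s=least_squares(r,[.45,-.35,-1.4]); print('stove',s.x,np.degrees(s.x[2]),r(s.x).round(1))
t=s.x[2]; print('mouth',s.x[:2]-.12*np.array([np.cos(t),np.sin(t)]))
px=f([(52,67),(343,18),(428,512),(128,563)]); M=[(.136,.081,.072),(.136,-.081,.072),(-.136,-.081,.072),(-.136,.081,.072)]
r=fit(px,M); s=least_squares(r,[.48,.29,.15]); print('crate',s.x,np.degrees(s.x[2]),r(s.x).round(1))
o=status.get_obs(); print(R.from_rotvec(o['tool_rot']).as_matrix().round(3), o['t'])
E
```

```text
slab [[0.3786, 0.3104, 0.062], [0.5572, 0.3369, 0.062]] len 0.1806 ang 8.4 mid [0.4679 0.3236 0.062 ]
short [[0.4168, 0.2444, 0.062], [0.5239, 0.2586, 0.062]] len 0.1081 ang 7.6 mid [0.4704 0.2515 0.062 ]
lath [[0.3877, 0.2747, 0.018], [0.545, 0.2963, 0.018]] len 0.1587 ang 7.8 mid [0.4663 0.2855 0.018 ]
spat [[0.4767, 0.1918, 0.084], [0.4624, 0.3898, 0.084]] len 0.1985 ang 94.1 mid [0.4696 0.2908 0.084 ]
cob [[0.5998, 0.2608, 0.025], [0.5859, 0.3719, 0.025]] len 0.112 ang 97.2 mid [0.5928 0.3164 0.025 ]
stove [ 0.48313029 -0.35560488 -1.43969986] -82.48872557957023 [ 1.6 -1.8  0.2  0.5 -0.8  0.9 -1.9  0.3 -1.2 -0.7 -0.3  1.7  0.7 -1.
  1.5 -0.1]
mouth [ 0.46744374 -0.23663458]
crate [0.48889187 0.29184637 0.14501208] 8.30858033974039 [-0.5 -0.4  0.4 -0.8  0.3  0.3 -0.3  0.7]
[[-0.942  0.336 -0.001]
 [ 0.336  0.942 -0.001]
 [ 0.    -0.001 -1.   ]] 0.2
```

```bash
cat >> h.py <<'E'
def plan(x,y,z,ang):
    "turn shares first, then shift shares in turned tool axes; ang = world angle of tool y, deg, tool down"
    o=status.get_obs(); a=np.radians(ang); T=np.c_[[-np.sin(a),np.cos(a),0][:2]+[0],[np.cos(a),np.sin(a),0],[0,0,-1]].astype(float)
    T[:,0]=np.cross(T[:,1],T[:,2]); R0=R.from_rotvec(o['tool_rot']).as_matrix()
    w=np.degrees(R.from_matrix(R0.T@T).as_rotvec())/5
    s=T.T@(np.array([x,y,z])-o['tool_pos'])/.03
    print('turn',w.round(2),'shift',s.round(2),'t',round(o['t'],2),'open',round(o['opening'],4),'grip',round(float(o['grip_force']),1),'q6',o['q'][5].round(2),'pos',o['tool_pos'].round(4))
E
python3 -c "
from h import *
plan(.469,.298,.16,4.1)"
```

```text
turn [-1.000e-02  1.000e-02  1.325e+01] shift [-10.27   7.92   2.35] t 0.2 open 0.0854 grip 0.0 q6 -0.12 pos [0.2099 0.5883 0.2305]
```

```bash
r='[0,0,1,0,0,0,0.4]'
python3 -m jog '[[0,0,1,0,0,0,0.4],[0,0,1,0,0,0,0.4],[0,0,1,0,0,0,0.4],[0,0,1,0,0,0,0.4],[0,0,1,0,0,0,0.4]]' 40 >/dev/null
python3 -m jog '[[0,0,1,0,0,0,0.4],[0,0,1,0,0,0,0.4],[0,0,1,0,0,0,0.4],[0,0,1,0,0,0,0.4],[0,0,1,0,0,0,0.4]]' >/dev/null
python3 -m jog '[[0,0,1,0,0,0,0.4],[0,0,1,0,0,0,0.4],[0,0,1,0,0,0,0.4],[0,0,0.25,0,0,0,0.4]]'
python3 -m jog '[[0,0,0,-0.93,0.72,0.21,0.4],[0,0,0,-0.93,0.72,0.21,0.4],[0,0,0,-0.93,0.72,0.21,0.4],[0,0,0,-0.93,0.72,0.21,0.4],[0,0,0,-0.93,0.72,0.21,0.4]]' >/dev/null
python3 -m jog '[[0,0,0,-0.93,0.72,0.21,0.4],[0,0,0,-0.93,0.72,0.21,0.4],[0,0,0,-0.93,0.72,0.21,0.4],[0,0,0,-0.93,0.72,0.21,0.4],[0,0,0,-0.93,0.72,0.21,0.4]]'  >/dev/null
python3 -m jog '[[0,0,0,-0.93,0.72,0.21,0.4],[0,0,0,0,0,0,0.4],[0,0,0,0,0,0,0.4]]'
python3 -c "
from h import *
plan(.469,.298,.062,4.1)"
```

```text
t: 1.95
tool_pos: [0.21, 0.5885, 0.231]
tool_rot: [2.141, 2.299, -0.001]
contact_force: [-0.8, -0.6, 0.7]
opening: 0.0601
grip_force: 0.0
t: 3.58
tool_pos: [0.4688, 0.2997, 0.162]
tool_rot: [-2.14, -2.3, 0.0]
contact_force: [0.3, -0.1, -0.6]
opening: 0.0598
grip_force: 0.0
turn [-0. -0.  0.] shift [-0.06  0.    3.33] t 3.58 open 0.0598 grip 0.0 q6 0.36 pos [0.4688 0.2997 0.162 ]
```

Works as predicted. Go down, grip the spatula and lift it.

```bash
python3 -m jog '[[0,0,0,-0.06,0,0.9,0.4],[0,0,0,0,0,0.9,0.4],[0,0,0,0,0,0.9,0.4],[0,0,0,0,0,0.63,0.4],[0,0,0,0,0,0,0.4]]'
python3 -m jog '[[0,0,0,0,0,0,-1],[0,0,0,0,0,0,-1],[0,0,0,0,0,0,-1],[0,0,0,0,0,0,-1],[0,0,0,0,0,0,-1]]' 40
python3 -m jog '[[0,0,0,0,0,-0.5,-1],[0,0,0,0,0,-0.8,-1],[0,0,0,0,0,-0.8,-1],[0,0,0,0,0,0,-1]]'
python3 - <<'E'
from h import *
plan(.62,.06,.09,4.1)
a=load('side')['img'][:,:,::-1];b=load('top')['img'][:,:,::-1]
cv2.imwrite('pics/s1.png',np.hstack([cv2.resize(a[140:280,180:380],None,fx=2,fy=2),cv2.resize(b[180:320,190:390],None,fx=2,fy=2)]))
E
```

```text
t: 4.2
tool_pos: [0.4677, 0.2978, 0.0606]
tool_rot: [-2.138, -2.3, 0.005]
contact_force: [0.2, 0.2, 1.0]
opening: 0.0597
grip_force: 0.0
t: 4.82
tool_pos: [0.4702, 0.2982, 0.0637]
tool_rot: [2.14, 2.299, 0.004]
contact_force: [-0.8, 0.1, 5.8]
opening: 0.0192
grip_force: 39.8
t: 5.32
tool_pos: [0.4706, 0.2984, 0.1279]
tool_rot: [2.139, 2.298, 0.007]
contact_force: [0.6, -0.4, -1.1]
opening: 0.019
grip_force: 39.2
turn [ 0.05 -0.02  0.  ] shift [-8.28  4.4   1.26] t 5.33 open 0.019 grip 39.2 q6 0.36 pos [0.4706 0.2984 0.1279]
```

View pics/s1.png

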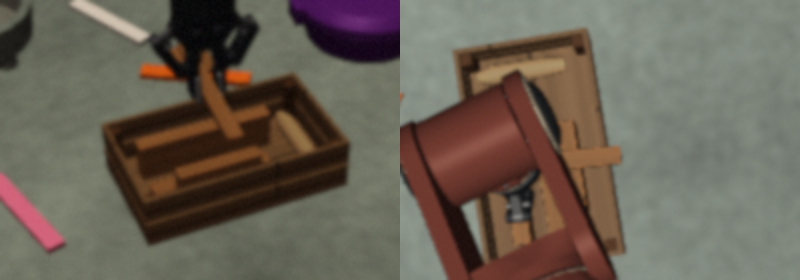

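The left half (side view) shows the spatula hanging from the gripper above the crate, with the slabs undisturbed. The right half shows its tail at (620,155). Carry it clear and set it down.

```bash
python3 -m jog '[[0,0,0,-0.5,0.3,0,-1],[0,0,0,-0.9,0.48,0,-1],[0,0,0,-0.9,0.48,0,-1],[0,0,0,-0.9,0.48,0,-1],[0,0,0,-0.9,0.48,0,-1]]' >/dev/null
python3 -m jog '[[0,0,0,-0.9,0.48,0,-1],[0,0,0,-0.9,0.48,0,-1],[0,0,0,-0.9,0.48,0,-1],[0,0,0,-0.9,0.48,0,-1],[0,0,0,-0.6,0.3,0,-1]]' 
python3 -m jog '[[0,0,0,0,0,0.7,-1],[0,0,0,0,0,0.9,-1],[0,0,0,0,0,0.9,-1],[0,0,0,0,0,0.8,-1],[0,0,0,0,0,0.3,-1]]' 
python3 -m jog '[[0,0,0,0,0,0.2,-1],[0,0,0,0,0,0.1,-1],[0,0,0,0,0,0,-1]]' 
python3 -c "
from h import *
plan(.62,.06,.006,4.1)"
```

```text
t: 6.68
tool_pos: [0.6199, 0.0568, 0.1238]
tool_rot: [-2.141, -2.297, 0.002]
contact_force: [-0.4, 0.6, -0.6]
opening: 0.0191
grip_force: 39.2
t: 7.3
tool_pos: [0.6168, 0.0598, 0.0133]
tool_rot: [-2.136, -2.297, 0.006]
contact_force: [0.7, 0.7, -0.5]
opening: 0.0188
grip_force: 39.2
t: 7.68
tool_pos: [0.6203, 0.059, 0.0087]
tool_rot: [2.14, 2.299, 0.001]
contact_force: [-0.0, -0.4, 0.2]
opening: 0.0193
grip_force: 39.2
turn [0.01 0.   0.  ] shift [ 0.03 -0.01  0.09] t 7.67 open 0.0193 grip 39.2 q6 -0.1 pos [0.6203 0.059  0.0087]
```

```bash
python3 -m jog '[[0,0,0,0,0,0.12,-1],[0,0,0,0,0,0.1,-1],[0,0,0,0,0,0,-1]]' 
python3 -m jog '[[0,0,0,0,0,0,0.2],[0,0,0,0,0,0,0.2],[0,0,0,0,0,0,0.2]]' 
python3 -m jog '[[0,0,0,0,0,-0.9,0.2],[0,0,0,0,0,-0.9,0.2],[0,0,0,0,0,-0.9,0],[0,0,0,0,0,-0.9,-0.06],[0,0,0,0,0,-0.9,-0.06]]'
python3 -c "
from h import *
plan(.468,.3236,.14,98.4)"
```

```text
t: 8.05
tool_pos: [0.6196, 0.0589, 0.0012]
tool_rot: [-2.14, -2.299, 0.001]
contact_force: [0.9, -0.2, -0.2]
opening: 0.0194
grip_force: 39.2
t: 8.43
tool_pos: [0.62, 0.0589, 0.0017]
tool_rot: [2.14, 2.299, 0.0]
contact_force: [-0.1, -0.2, -0.1]
opening: 0.0512
grip_force: 0.0
t: 9.05
tool_pos: [0.6198, 0.0589, 0.1375]
tool_rot: [2.14, 2.3, 0.0]
contact_force: [-0.1, -0.1, 0.2]
opening: 0.0398
grip_force: 0.0
turn [  0.     0.   -18.86] shift [ 3.72  9.47 -0.08] t 9.05 open 0.0398 grip 0.0 q6 -0.1 pos [0.6198 0.0589 0.1375]
```

```bash
python3 -m jog '[[0,0,-1,0,0,0,-0.06],[0,0,-1,0,0,0,-0.06],[0,0,-1,0,0,0,-0.06],[0,0,-1,0,0,0,-0.06],[0,0,-1,0,0,0,-0.06]]'  >/dev/null
python3 -m jog '[[0,0,-1,0,0,0,-0.06],[0,0,-1,0,0,0,-0.06],[0,0,-1,0,0,0,-0.06],[0,0,-1,0,0,0,-0.06],[0,0,-1,0,0,0,-0.06]]'  >/dev/null
python3 -m jog '[[0,0,-1,0,0,0,-0.06],[0,0,-1,0,0,0,-0.06],[0,0,-1,0,0,0,-0.06],[0,0,-1,0,0,0,-0.06],[0,0,-1,0,0,0,-0.06]]'  >/dev/null
python3 -m jog '[[0,0,-1,0,0,0,-0.06],[0,0,-1,0,0,0,-0.06],[0,0,-1,0,0,0,-0.06],[0,0,-0.86,0,0,0,-0.06],[0,0,0,0,0,0,-0.06]]' 
python3 - <<'E'
from h import *
plan(.468,.3236,.14,98.4)
b=load('top')['img'][:,:,::-1]
cv2.imwrite('pics/s2.png',b); cv2.imwrite('pics/s2c.png',cv2.resize(b[170:330,200:400],None,fx=4,fy=4,interpolation=2)[:600])
E
```

```text
t: 11.55
tool_pos: [0.6198, 0.0589, 0.1365]
tool_rot: [-0.229, 3.133, -0.0]
contact_force: [-0.1, -0.2, 0.1]
opening: 0.0403
grip_force: 0.0
turn [-0.    0.   -0.01] shift [ 3.72  9.47 -0.12] t 11.55 open 0.0403 grip 0.0 q6 -1.74 pos [0.6198 0.0589 0.1365]
```

View pics/s2c.png

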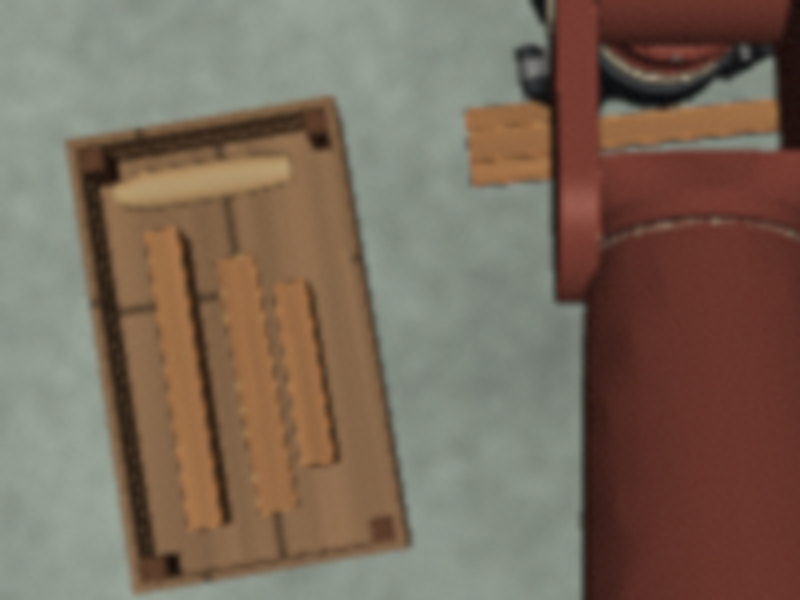

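The crop shows the crate unchanged, with the slab running from (163,230) to (208,528). The spatula lies flat outside the crate, with its blade at (470,145). Go to the slab.

```bash
python3 -m jog '[[0,0,0,0.37,0.95,0,-0.06],[0,0,0,0.37,0.95,0,-0.06],[0,0,0,0.37,0.95,0,-0.06],[0,0,0,0.37,0.95,0,-0.06],[0,0,0,0.37,0.95,0,-0.06]]' >/dev/null
python3 -m jog '[[0,0,0,0.37,0.95,0,-0.06],[0,0,0,0.37,0.95,0,-0.06],[0,0,0,0.37,0.95,0,-0.06],[0,0,0,0.37,0.95,0,-0.06],[0,0,0,0.37,0.9,0,-0.06]]' >/dev/null
python3 -m jog '[[0,0,0,0,0,0,-0.06],[0,0,0,0,0,0,-0.06]]'
python3 -c "
from h import *
plan(.468,.3236,.028,98.4)"
```

```text
t: 13.1
tool_pos: [0.4688, 0.3228, 0.1365]
tool_rot: [-0.23, 3.133, -0.001]
contact_force: [0.2, 0.2, 0.9]
opening: 0.0404
grip_force: 0.0
turn [-0.  0. -0.] shift [0.02 0.03 3.62] t 13.1 open 0.0404 grip 0.0 q6 -1.24 pos [0.4688 0.3228 0.1365]
```

```bash
python3 -m jog '[[0,0,0,0,0.03,0.7,-0.06],[0,0,0,0,0,0.9,-0.06],[0,0,0,0,0,0.7,-0.06],[0,0,0,0,0,0.7,-0.06],[0,0,0,0,0,0.6,-0.06]]'
python3 -m jog '[[0,0,0,0,0,0,-1],[0,0,0,0,0,0,-1],[0,0,0,0,0,0,-1],[0,0,0,0,0,0,-1],[0,0,0,0,0,0,-1]]' 50
python3 -m jog '[[0,0,0,0,0,-0.5,-1],[0,0,0,0,0,-0.9,-1],[0,0,0,0,0,-0.9,-1],[0,0,0,0,0,-0.9,-1],[0,0,0,0,0,-0.9,-1]]'
python3 -c "
from h import *
plan(.445,.06,.14,7.5)"
```

```text
t: 13.72
tool_pos: [0.4681, 0.3231, 0.0272]
tool_rot: [0.228, -3.131, 0.001]
contact_force: [-28.4, -22.3, 86.3]
opening: 0.0404
grip_force: 43.8
t: 14.35
tool_pos: [0.4681, 0.3238, 0.0281]
tool_rot: [0.23, -3.132, 0.0]
contact_force: [-0.2, 0.8, -1.9]
opening: 0.0191
grip_force: 49.3
t: 14.98
tool_pos: [0.4683, 0.3241, 0.1533]
tool_rot: [-0.231, 3.133, 0.001]
contact_force: [-0.1, 0.1, -1.1]
opening: 0.0193
grip_force: 49.2
turn [1.000e-02 0.000e+00 1.818e+01] shift [-8.63 -1.92  0.44] t 14.97 open 0.0193 grip 49.2 q6 -1.24 pos [0.4683 0.3241 0.1533]
```

```bash
python3 -m jog '[[0,0,1,0,0,0,-1],[0,0,1,0,0,0,-1],[0,0,1,0,0,0,-1],[0,0,1,0,0,0,-1],[0,0,1,0,0,0,-1]]' >/dev/null
python3 -m jog '[[0,0,1,0,0,0,-1],[0,0,1,0,0,0,-1],[0,0,1,0,0,0,-1],[0,0,1,0,0,0,-1],[0,0,1,0,0,0,-1]]' >/dev/null
python3 -m jog '[[0,0,1,0,0,0,-1],[0,0,1,0,0,0,-1],[0,0,1,0,0,0,-1],[0,0,1,0,0,0,-1],[0,0,1,0,0,0,-1]]' >/dev/null
python3 -m jog '[[0,0,1,0,0,0,-1],[0,0,1,0,0,0,-1],[0,0,1,0,0,0,-1],[0,0,0.18,0,0,0,-1],[0,0,0,0,0,0,-1]]'
python3 - <<'E'
from h import *
plan(.42,.03,.14,7.5)
E
```

```text
t: 17.48
tool_pos: [0.4684, 0.3241, 0.1519]
tool_rot: [2.07, 2.363, 0.001]
contact_force: [-0.8, -0.4, -1.0]
opening: 0.0197
grip_force: 49.1
turn [ 0.   -0.    0.01] shift [-9.51 -2.88  0.4 ] t 17.48 open 0.0197 grip 49.1 q6 0.34 pos [0.4684 0.3241 0.1519]
```

```bash
python3 -m jog '[[0,0,0,-0.6,-0.18,0,-1],[0,0,0,-0.9,-0.27,0,-1],[0,0,0,-0.9,-0.27,0,-1],[0,0,0,-0.9,-0.27,0,-1],[0,0,0,-0.9,-0.27,0,-1]]' >/dev/null
python3 -m jog '[[0,0,0,-0.9,-0.27,0,-1],[0,0,0,-0.9,-0.27,0,-1],[0,0,0,-0.9,-0.27,0,-1],[0,0,0,-0.9,-0.27,0,-1],[0,0,0,-0.9,-0.27,0,-1]]' >/dev/null
python3 -m jog '[[0,0,0,-0.8,-0.27,0.6,-1],[0,0,0,0,0,0.9,-1],[0,0,0,0,0,0.9,-1],[0,0,0,0,0,0.9,-1],[0,0,0,0,0,0.4,-1]]'
python3 -m jog '[[0,0,0,0,0,0.2,-1],[0,0,0,0,0,0.1,-1],[0,0,0,0,0,0,-1]]'
python3 - <<'E'
from h import *
plan(.42,.03,.021,7.5)
a=load('side')['img'][:,:,::-1];b=load('top')['img'][:,:,::-1]
cv2.imwrite('pics/s3.png',np.hstack([cv2.resize(a[120:440,140:460],(400,400)),cv2.resize(b[180:340,210:370],(400,400))]))
E
```

```text
t: 19.35
tool_pos: [0.4184, 0.0298, 0.0389]
tool_rot: [-2.07, -2.36, 0.003]
contact_force: [-0.5, -0.7, -1.2]
opening: 0.0195
grip_force: 49.2
t: 19.73
tool_pos: [0.4206, 0.0301, 0.0322]
tool_rot: [2.07, 2.362, 0.001]
contact_force: [-0.3, -0.1, -0.5]
opening: 0.0191
grip_force: 49.2
turn [0.01 0.   0.  ] shift [-0.   -0.02  0.37] t 19.73 open 0.0191 grip 49.2 q6 -0.24 pos [0.4206 0.0301 0.0322]
```

View pics/s3.png

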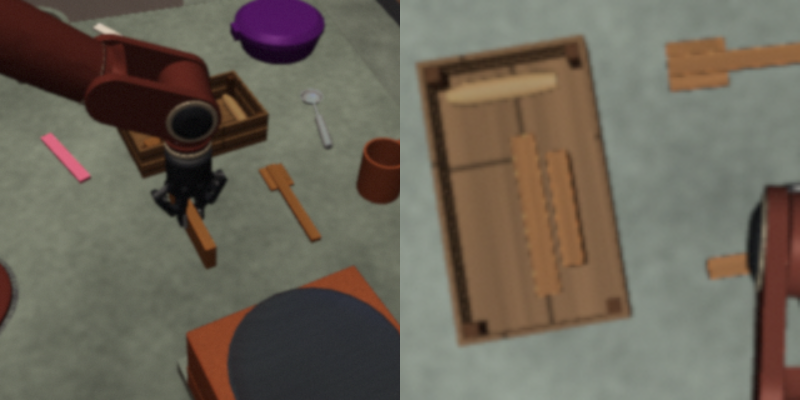

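The slab is held on edge, level, end towards the stove. The lath, short slab and cob are all still in the crate. Lower it to the shelf.

```bash
python3 -m jog '[[0,0,0,0,0,0.15,-1],[0,0,0,0,0,0.1,-1],[0,0,0,0,0,0.08,-1],[0,0,0,0,0,0,-1]]'
python3 -m jog '[[0,0,0,0,0,0.06,-1],[0,0,0,0,0,0,-1]]'
```

```text
t: 20.32
tool_pos: [0.4198, 0.0302, 0.0212]
tool_rot: [-2.071, -2.362, 0.001]
contact_force: [0.5, 0.1, -1.6]
opening: 0.0194
grip_force: 49.2
t: 20.58
tool_pos: [0.4203, 0.0302, 0.02]
tool_rot: [2.071, 2.362, 0.0]
contact_force: [-0.0, 0.5, -0.2]
opening: 0.0196
grip_force: 49.3
```

```bash
python3 -m jog '[[0,0,0,0,0,0,0.3],[0,0,0,0,0,0,0.3],[0,0,0,0,0,0,0.3]]'
python3 -m jog '[[0,0,0,0,0,-0.9,0.3],[0,0,0,0,0,-0.9,0.3],[0,0,0,0,0,-0.9,-1],[0,0,0,0,-0.8,0,-1],[0,0,0,0,-0.8,0,-1]]'
python3 -m jog '[[0,0,0,0,0,0,-1],[0,0,0,0,0,0.9,-1],[0,0,0,0,0,0.9,-1],[0,0,0,0,0,0.15,-1],[0,0,0,0,0,0,-1]]'
python3 -m jog '[[0,0,0,0,0.4,0,-1],[0,0,0,0,0.3,0,-1],[0,0,0,0,0.3,0,-1],[0,0,0,0,0.3,0,-1],[0,0,0,0,0.3,0,-1]]'
python3 - <<'E'
from h import *
plan(.42,.03,.042,7.5)
a=load('side')['img'][:,:,::-1];b=load('top')['img'][:,:,::-1]
cv2.imwrite('pics/s4.png',np.hstack([cv2.resize(a[200:400,200:400],(400,400)),cv2.resize(b[180:340,290:450],(400,400))]))
E
```

```text
t: 20.95
tool_pos: [0.4201, 0.0302, 0.0199]
tool_rot: [2.071, 2.362, 0.0]
contact_force: [-0.3, 1.1, 0.8]
opening: 0.0555
grip_force: 0.0
t: 21.58
tool_pos: [0.3723, 0.0238, 0.1014]
tool_rot: [2.07, 2.362, 0.001]
contact_force: [-0.0, 0.1, -0.0]
opening: 0.0012
grip_force: 0.0
t: 22.2
tool_pos: [0.373, 0.0239, 0.0426]
tool_rot: [-2.071, -2.362, 0.0]
contact_force: [-0.7, 0.6, 0.4]
opening: 0.0001
grip_force: 0.0
t: 22.82
tool_pos: [0.4207, 0.0303, 0.0424]
tool_rot: [2.071, 2.362, 0.0]
contact_force: [-0.1, -1.1, 1.3]
opening: -0.0001
grip_force: 0.0
turn [0. 0. 0.] shift [-0.01 -0.02  0.01] t 22.82 open -0.0001 grip 0.0 q6 -0.24 pos [0.4207 0.0303 0.0424]
```

View pics/s4.png

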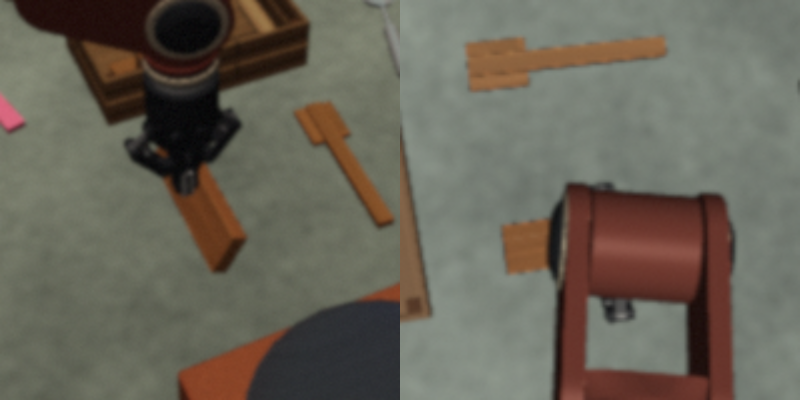

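```bash
python3 -m jog '[[0,0,0,0,0,-0.9,-1],[0,0,0,0,0,-0.9,0.7],[0,0,0,0.9,0,-0.9,0.7],[0,0,0,0.9,0,0,0.7],[0,0,0,0.9,0,0,0.7]]' >/dev/null
python3 -m jog '[[0,0,0,0.9,0,0,0.7],[0,0,0,0.9,0,0,0.7],[0,0,0,0.9,0,0,0.7],[0,0,0,0,0,0,0.7]]'
python3 - <<'E'
from h import *
plan(.42,.03,.042,7.5)
d=load('top'); b=d['img'][:,:,::-1]
cv2.imwrite('pics/s5.png',cv2.resize(b[200:320,310:510],None,fx=4,fy=4,interpolation=2))
E
```

```text
t: 24.05
tool_pos: [0.3983, 0.1917, 0.1231]
tool_rot: [-2.068, -2.365, 0.001]
contact_force: [-0.5, -0.6, 1.3]
opening: 0.0728
grip_force: 0.0
turn [-0.01  0.    0.03] shift [-5.44  0.01  2.7 ] t 24.05 open 0.0728 grip 0.0 q6 0.15 pos [0.3983 0.1917 0.1231]
```

View pics/s5.png

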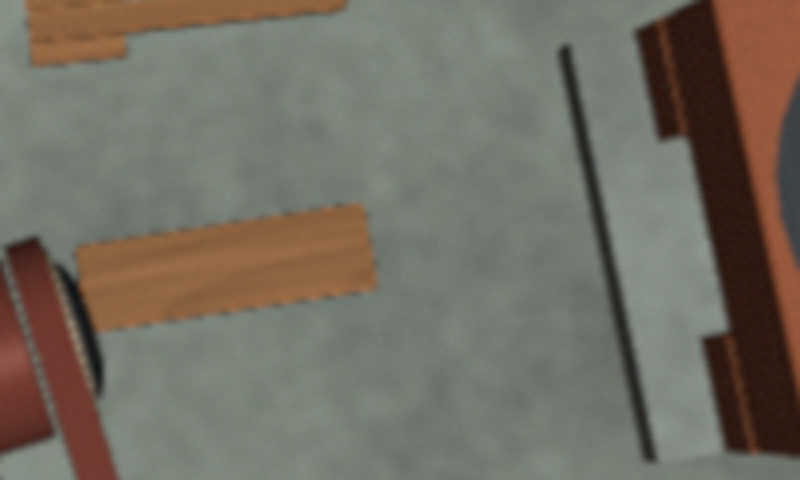

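The slab lies flat and clear, with crop corners (365,203), (377,288), (78,247) and about (95,330). The mouth's foot corners are at (661,139) and (727,333).

```bash
python3 - <<'E'
from h import *
d=load('top'); f=lambda c:np.array(c,float)/4+[310,200]
s=ray(d,f([(365,203),(377,288),(78,247),(93,331)]),[.02]*4); m=ray(d,f([(661,139),(727,333)]),[.03]*2)
lead=s[:2].mean(0); w=np.linalg.norm(s[1]-s[0]); v=(s[0]-s[2])[:2]; u=v/np.linalg.norm(v)
print(s.round(4).tolist(),'w',w,'len',np.linalg.norm(v),'ang',np.degrees(np.arctan2(u[1],u[0])))
c=lead[:2]-.09*u; g=c-.07*u; print('lead',lead,'centre',c,'grasp',g)
mm=m.mean(0); e=(m[1]-m[0])[:2]; print('mouth',m.round(4).tolist(),mm,np.linalg.norm(e),'normal ang',np.degrees(np.arctan2(e[1],e[0]))+90)
plan(g[0],g[1],.06,np.degrees(np.arctan2(u[1],u[0]))+90)
E
```

```text
[[0.4945, -0.0518, 0.02], [0.4422, -0.0568, 0.02], [0.4722, 0.1251, 0.02], [0.4206, 0.1175, 0.02]] w 0.05253393029571921 len 0.17834816455917793 ang -82.81317389214138
lead [ 0.46833794 -0.05430375  0.02      ] centre [0.45707848 0.03498917] grasp [0.44832112 0.10443921]
mouth [[0.5279, -0.2319, 0.03], [0.4091, -0.2643, 0.03]] [ 0.46853774 -0.24811182  0.03      ] 0.12314272494218381 normal ang -74.71646770755959
turn [-0.01  0.01  0.07] shift [-3.05  1.28  2.1 ] t 24.15 open 0.0726 grip 0.0 q6 0.15 pos [0.3987 0.1905 0.1231]
```

```bash
python3 -m jog '[[0,0,0.07,-0.9,0.32,0,0.8],[0,0,0,-0.9,0.4,0,0.8],[0,0,0,-0.9,0.4,0.1,0.8],[0,0,0,-0.35,0.16,0.7,0.8],[0,0,0,0,0,0.7,0.8]]' >/dev/null
python3 -m jog '[[0,0,0,0,0,0.6,0.8],[0,0,0,0,0,0,0.8]]'
python3 - <<'E'
from h import *
plan(.4483,.1044,.006,7.2)
d=load('top'); f=lambda c:np.array(c,float)/4+[310,200]
m=ray(d,f([(661,139),(703,340)]),[.03]*2); e=(m[1]-m[0])[:2]
print(m.round(4).tolist(),m.mean(0),np.linalg.norm(e),np.degrees(np.arctan2(e[1],e[0]))+90)
E
```

```text
t: 25.02
tool_pos: [0.4471, 0.1037, 0.0587]
tool_rot: [-2.079, -2.352, 0.005]
contact_force: [0.4, 0.2, 0.6]
opening: 0.077
grip_force: 0.0
turn [-0.04  0.   -0.03] shift [0.02 0.04 1.76] t 25.02 open 0.077 grip 0.0 q6 -0.06 pos [0.4471 0.1037 0.0587]
[[0.5279, -0.2319, 0.03], [0.4053, -0.2497, 0.03]] [ 0.4666257  -0.24077598  0.03      ] 0.12389526358188567 -81.74525019233096
```

```bash
python3 -m jog '[[0,0,0,0,0.04,0.7,0.8],[0,0,0,0,0,0.6,0.8],[0,0,0,0,0,0.4,0.8],[0,0,0,0,0,0,0.8]]'
python3 -m jog '[[0,0,0,0,0,0,-1],[0,0,0,0,0,0,-1],[0,0,0,0,0,0,-1],[0,0,0,0,0,0,-1]]' 60
python3 -m jog '[[0,0,0,0,0,-0.5,-1],[0,0,0,0,0,-0.7,-1],[0,0,0,0,0,-0.4,-1],[0,0,0,0,0,0,-1]]'
python3 - <<'E'
from h import *
b=load('side')['img'][:,:,::-1]
cv2.imwrite('pics/s6.png',cv2.resize(b[180:380,170:420],None,fx=3,fy=3,interpolation=2)); plan(.4483,.1044,.05,7.2)
E
```

```text
t: 25.58
tool_pos: [0.4495, 0.1048, 0.0091]
tool_rot: [-2.078, -2.355, 0.001]
contact_force: [0.1, 0.8, 0.1]
opening: 0.077
grip_force: 0.0
t: 26.08
tool_pos: [0.4512, 0.1051, 0.0108]
tool_rot: [2.077, 2.354, 0.003]
contact_force: [-0.0, -0.3, 6.1]
opening: 0.0519
grip_force: 63.2
t: 26.58
tool_pos: [0.4505, 0.1051, 0.0585]
tool_rot: [2.077, 2.355, 0.003]
contact_force: [0.7, -0.1, -1.6]
opening: 0.0519
grip_force: 62.8
turn [ 0.01  0.   -0.01] shift [-0.02 -0.05  0.25] t 26.62 open 0.0519 grip 62.8 q6 -0.06 pos [0.4498 0.105  0.0575]
```

View pics/s6.png

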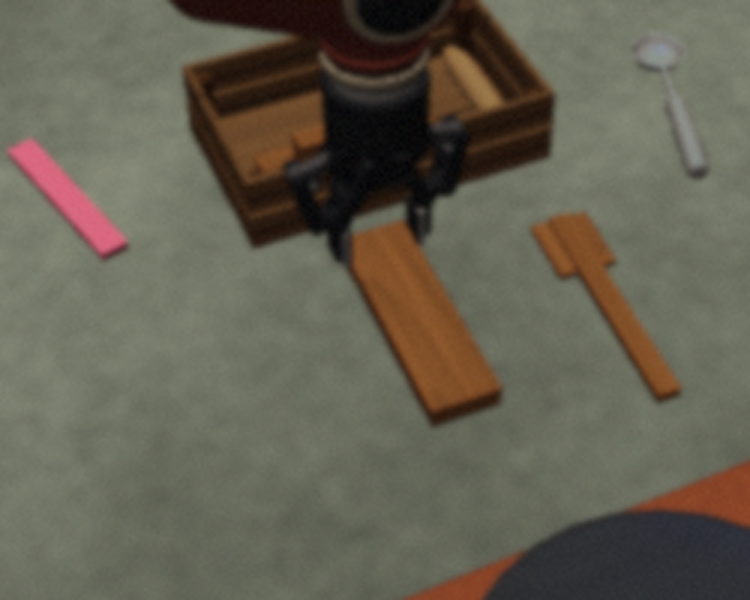

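The slab is gripped by its rear end and held level, about 45 mm up, with its lead end at (465,405) pointing at the stove. Line it up with the mouth.

```bash
python3 - <<'E'
from h import *
plan(.4408,-.056,.053,7.7); plan(.459,-.1845,.053,7.7)
E
```

```text
turn [ 0.01  0.   -0.11] shift [-5.28 -1.02  0.15] t 26.62 open 0.0519 grip 62.8 q6 -0.06 pos [0.4498 0.105  0.0575]
turn [ 0.01  0.   -0.11] shift [-9.61 -0.99  0.15] t 26.62 open 0.0519 grip 62.8 q6 -0.06 pos [0.4498 0.105  0.0575]
```

```bash
python3 -m jog '[[0,0,-0.11,-0.5,-0.15,0.15,-1],[0,0,0,-0.9,-0.2,0,-1],[0,0,0,-0.9,-0.2,0,-1],[0,0,0,-0.9,-0.2,0,-1],[0,0,0,-0.9,-0.2,0,-1]]' >/dev/null
python3 -m jog '[[0,0,0,-0.7,-0.07,0,-1],[0,0,0,-0.4,0,0,-1],[0,0,0,0,0,0,-1]]'
python3 - <<'E'
from h import *
plan(.459,-.1845,.053,7.7)
d=load('top'); b=d['img'][:,:,::-1]; a=load('side')['img'][:,:,::-1]
cv2.imwrite('pics/s7.png',np.hstack([cv2.resize(b[200:320,380:500],(480,480)),cv2.resize(a[280:480,200:330],(312,480))]))
E
```

```text
t: 27.62
tool_pos: [0.4399, -0.0539, 0.0523]
tool_rot: [-2.068, -2.364, 0.0]
contact_force: [-0.9, 0.2, -1.0]
opening: 0.0514
grip_force: 62.7
turn [-0.01 -0.01 -0.01] shift [-4.4   0.05 -0.02] t 27.62 open 0.0514 grip 62.7 q6 -0.42 pos [ 0.4399 -0.0539  0.0523]
```

View pics/s7.png

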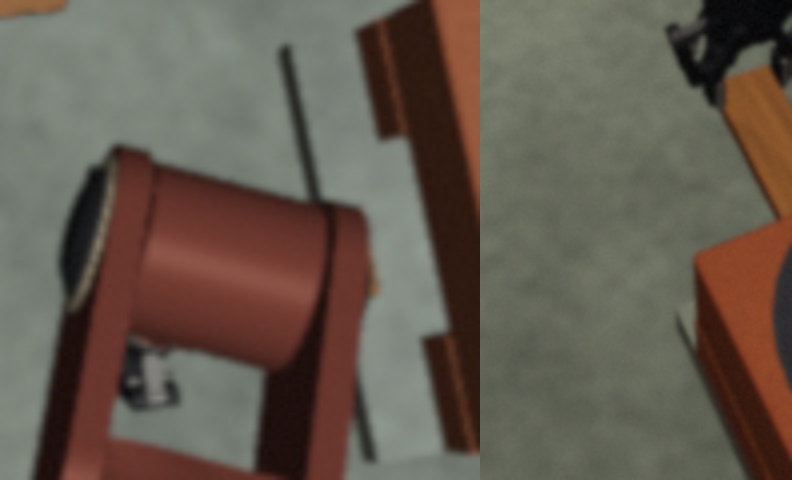

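The lead end shows at (375,270), over the sill and within the mouth's span (rows 139–335). Feed it in gently.

```bash
python3 -m jog '[[0,0,0,-0.3,0,0,-1],[0,0,0,-0.4,0,0,-1],[0,0,0,-0.4,0,0,-1],[0,0,0,-0.4,0,0,-1],[0,0,0,0,0,0,-1]]'
python3 -m jog '[[0,0,0,-0.4,0.02,0,-1],[0,0,0,-0.4,0.02,0,-1],[0,0,0,-0.4,0,0,-1]]'
python3 -m jog '[[0,0,0,-0.4,0,0,-1],[0,0,0,-0.4,0,0,-1],[0,0,0,-0.4,0,0,-1],[0,0,0,0,0,0,-1]]'
python3 - <<'E'
from h import *
plan(.459,-.1845,.041,7.7)
E
```

```text
t: 28.35
tool_pos: [0.4465, -0.0992, 0.053]
tool_rot: [2.069, 2.364, 0.0]
contact_force: [-0.5, 0.6, -1.9]
opening: 0.052
grip_force: 62.8
t: 28.72
tool_pos: [0.4525, -0.1346, 0.0529]
tool_rot: [2.067, 2.366, -0.0]
contact_force: [0.6, 0.1, -1.3]
opening: 0.0517
grip_force: 62.8
t: 29.22
tool_pos: [0.4573, -0.1703, 0.0529]
tool_rot: [2.068, 2.364, 0.0]
contact_force: [0.5, 0.7, -1.3]
opening: 0.0514
grip_force: 62.8
turn [ 0.    0.   -0.01] shift [-0.48 -0.01  0.4 ] t 29.23 open 0.0514 grip 62.8 q6 -0.64 pos [ 0.4573 -0.1703  0.0529]
```

```bash
python3 -m jog '[[0,0,0,-0.3,0,0,-1],[0,0,0,0,0,0.15,-1],[0,0,0,0,0,0.12,-1],[0,0,0,0,0,0,-1]]'
python3 -m jog '[[0,0,0,0,0,0.05,-1],[0,0,0,0,0,0,-1]]'
python3 -m jog '[[0,0,0,0,0,0.04,-1],[0,0,0,0,0,0,-1]]'
```

```text
t: 29.72
tool_pos: [0.4578, -0.1778, 0.044]
tool_rot: [-2.066, -2.365, 0.0]
contact_force: [-0.3, 0.0, -1.5]
opening: 0.052
grip_force: 62.8
t: 29.98
tool_pos: [0.4583, -0.1782, 0.0432]
tool_rot: [-2.067, -2.366, -0.0]
contact_force: [-0.1, -0.3, -1.4]
opening: 0.0517
grip_force: 62.8
t: 30.22
tool_pos: [0.4584, -0.1784, 0.042]
tool_rot: [2.067, 2.366, 0.0]
contact_force: [0.4, -0.4, -0.6]
opening: 0.0517
grip_force: 62.8
```

```bash
python3 -m jog '[[0,0,0,0,0,0.03,-1],[0,0,0,0,0,0,-1]]'
python3 -m jog '[[0,0,0,0,0,0,0.9],[0,0,0,0,0,0,0.9],[0,0,0,0,0,0,0.9]]'
python3 -m jog '[[0,0,0,0.8,0,0,0.9],[0,0,0,0.9,0,0,0.9],[0,0,0,0.9,0,-0.3,0.9],[0,0,0,0.9,0,-0.8,0.9],[0,0,0,0.9,0,-0.9,0.9]]' >/dev/null
python3 -m jog '[[0,0,0,0.9,0,-0.9,0.9],[0,0,0,0.9,0,-0.8,0.9],[0,0,0,0.9,0,-0.8,0.9],[0,0,0,0.5,0,0,0.9],[0,0,0,0,0,0,0.9]]'
python3 - <<'E'
from h import *
b=load('top')['img'][:,:,::-1]
cv2.imwrite('pics/s8.png',cv2.resize(b[180:330,310:510],None,fx=4,fy=4,interpolation=2))
E
```

```text
t: 30.48
tool_pos: [0.4584, -0.1784, 0.0412]
tool_rot: [2.067, 2.366, 0.0]
contact_force: [1.0, -1.0, -1.2]
opening: 0.0524
grip_force: 62.8
t: 30.85
tool_pos: [0.4584, -0.1784, 0.0413]
tool_rot: [2.067, 2.366, -0.0]
contact_force: [-0.1, 0.6, -1.0]
opening: 0.0812
grip_force: 0.0
t: 32.1
tool_pos: [0.4271, 0.048, 0.1751]
tool_rot: [-2.065, -2.367, 0.002]
contact_force: [-1.0, -0.7, -0.2]
opening: 0.0812
grip_force: 0.0
```

View pics/s8.png

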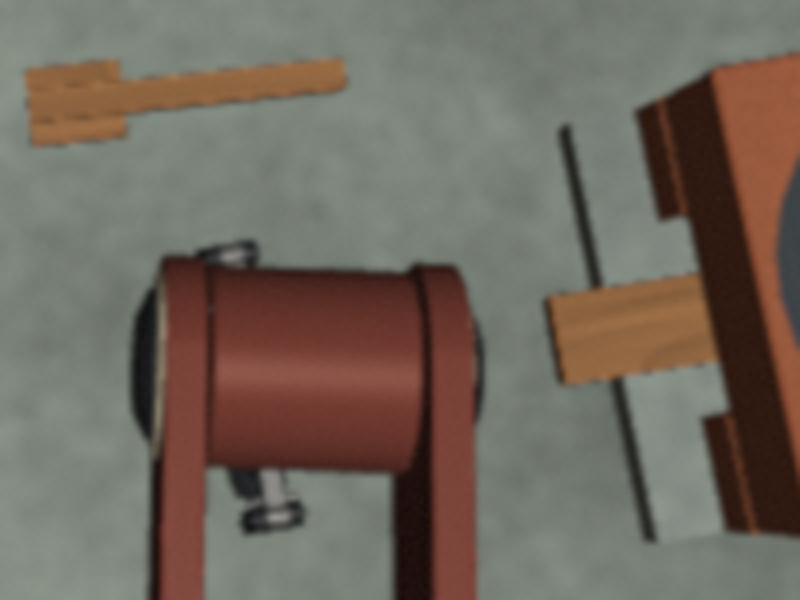

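The slab lies on the sill inside the mouth, with its rear end at crop (547,298)–(563,384). I'll work out the depth.

```bash
python3 - <<'E'
from h import *
d=load('top'); f=lambda c:np.array(c,float)/4+[310,180]
s=ray(d,f([(547,298),(563,384)]),[.05]*2)[:,:2]; u=np.array([np.cos(np.radians(-82)),np.sin(np.radians(-82))])
for m in ([.4665,-.239],): print(s, 'inside', .18-(np.array(m)-s.mean(0))@u, 'lat',(s.mean(0)-m)@[-u[1],u[0]],'w',np.linalg.norm(s[1]-s[0]))
E
```

```text
[[ 0.48013773 -0.15461625]
 [ 0.42867719 -0.16128555]] inside 0.09805670667188883 lat -0.0006950010562706208 w 0.051890919794957684
```

```bash
python3 -m jog '[[0,0,0,0,0,0,0.9],[0,0,0,0,0,0,0.9]]'; python3 -c "
from station import finish_job
print(finish_job())"
```

```text
t: 32.45
tool_pos: [0.4275, 0.047, 0.1755]
tool_rot: [-2.068, -2.364, 0.001]
contact_force: [0.3, 0.6, -0.1]
opening: 0.0814
grip_force: 0.0
the job is handed in; nothing more can be done
None
```

I handed the job in at about 32 s without getting a verdict back: the slab measures about 98 mm inside the mouth and the spatula lies flat on the shelf; the other fuel was still in the crate when last seen, and one brief 86 N wrist reading (limit 120 N) came as the fingers went down around the slab, cause not found.

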